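Close the wax tin and take up a waxed knob with the tongs

ROBOT

A 6-joint arm with a two-finger parallel gripper is mounted at the origin on a cart in front of the work surface, level with it; the furniture and walls round the work are solid. World frame = base frame: x ahead of the robot, y to its left, z up, the work surface at z = 0. Lengths are in m, angles in rad, forces in N, time in s.
With the tool pointing down it reaches from about 0.15 to 0.775 m from the base axis. Payload 6.1 kg.
Tool frame: the origin (TCP) lies at the very end of the fingers, on their centre line; the grasp point (between the pads) lies 19 mm behind it; z points along the fingers, y is the line along which they close (so a half turn about z gives the same grasp; the last joint's range is limited). The gripper opens to 85 mm and grips with 20 to 120 N. Pads are 22 mm wide; open, the fingers measure 114 mm over their backs; the gripper's body (76 mm by 85 mm) begins 54 mm behind the grasp point. The pads swing forward as they close: fully open they stand 13 mm farther back than shut.
Start: joints at [1.169, 0.126, -0.04, 1.405, 0, 1.571], TCP at [0.205, 0.483, 0.231] pointing down, gripper open.
Joint ranges: [-2.72, 2.72], [-0.95, 1.95], [-1.27, 1.35], [-1.78, 2.02], [-1.46, 1.47], [-3.14, 3.14]. Speed limits (rad/s): [2.39, 2.39, 3.01, 3.14, 3.14, 3.14].

INTERFACE

Orientations are given as a unit quaternion [x, y, z, w].
In Python, from workcell import bot gives the robot as it stands.
- The arm moves only by the tool send_rows, never from a script. Its argument "increments" is one flat list of numbers, 4 for each row, row after row: the shift along the tool's x, y, z in mm, then the turn about the tool's z in degrees. In form: [tx, ty, tz, roll, tx, ty, tz, roll, ...]. A call has 1 to 20 rows; each row is the pose to reach, as a shift and turn from the pose commanded when the call began, along the tool's axes at that moment; what a row does not reach only later rows make up. A row lasts 1/12 s, in which the tool goes at most 41.7 mm and 7.16 degrees, less where a joint would pass 70% of its speed; a pose out of reach is approached as far as the arm can. A call with a gripper value outside its range is refused whole. "jaw" is the finger opening in mm, from 0 to 85.4, set as the call begins (left out, the last holds). The fingers move at their own pace and stop on an object; the grip force is fixed at half the most. Time passes only in rows, so rows that repeat a pose let the fingers close. It gives the time, the measured TCP pose, the force, the opening and the grip force at its end, in the units of the state.
- bot.observe(): the state, without advancing time (a new reading comes with each control period).
- bot.capture(name): name is "side" or "top"; returns the picture (384x512x3 uint8, red, green, blue); there is no depth.
- bot.camera_model(name): a dict with "intrinsics" (3x3 intrinsics, pixels), "D" ([k1, k2, p1, p2, k3] as OpenCV has them; the pictures are not rectified), "extrinsics" (4x4, takes a point from world to camera coordinates). Camera axes: x right, y up, looking along -z (the intrinsics and any distortion apply to the point x, -y, -z); pixel columns grow to the right and rows downward; lengths in m; the calibration is good to about 2 mm. A picture is of the moment at which its call begins. camera_model takes no time and is no camera call.
- bot.job_done(): hands the job in; it is judged then, once.
The state is a dict: "t": time; "joints": joint angles; "qvel": joint speeds; "effort": joint torques, N m; "ee_pos": TCP position; "tool_rot": TCP orientation; "force": force on the tool from outside, world axes, zero at the start; "wrist_torque": the same for the moment, N m; "opening": opening from 0.0 (shut) to 1.0 (fully open); "gripper_force": force on a finger pad.
Only numpy, scipy, OpenCV 4.12 (cv2) and the standard library are available. Lean on these libraries where they do the work, as an engineer would, in place of code of your own. Each camera call takes 0.05 s, during which the arm holds its last target. There are 200 camera calls.

TASK

First press the lid of the wax tin down until it is fully home. Then pick up the spring tongs by their wooden grips, close their jaws on the freshly waxed round domed knob on the finishing board, and lift it, roughly upright, at least 10 cm clear of the board; finish while still holding it up there, still, in the closed tongs. The wax is wet: the robot itself must not touch any of the three knobs, and the square knob and the mushroom knob stay standing where they are.

Things in the scene. Friction and masses are not known exactly. Their poses are not given: they have to be found in the camera images.
- tin_lid (a joint): how far the push-on lid of the wax tin has been pressed down, m: starts at 0 to 0.002 (standing proud), 0.007 is fully home; it slides straight down against a steady friction of about 8 N and stays where it is left
- tin_lid_top (a point): centre of the flat top of the lid: a bright round lid 77 mm across with a yellowish disc, on a dark tin 72 mm across that stands fixed on the bench; the top is 36 mm above the bench when home, up to 43 mm when proud
- tongs_grip (a point): midway between the two dark wooden grips of the steel spring tongs (V-shaped, 205 mm long, 120 g, lying flat on the bench), 14 mm above their underside. x axis points to the jaws, y across the arms (squeezing direction), z up. Grips: 44 mm long along x, 28 mm high from the underside, 50 mm wide over their outer faces when open, 32 mm when the jaws are 30 mm apart
- tongs_jaws (a point): point midway between the jaw pads, 84 mm ahead of tongs_grip (along +x of the tongs), 12 mm above the underside of the tongs. Two flat cork-faced pads, 34 mm long and 24 mm high (from the underside of the tongs), 66 mm apart when open, parallel when 30 mm apart. The jaws are 74 mm wide over all when open
- tongs_left: left arm of the tongs (seen from the rivet pin towards the jaws) with its grip and jaw; origin between the grips, at the underside (the pin is 85 mm behind). A spring opens the arms: about 3.5 N on each grip when open, 5.5 N with the jaws 30 mm apart; a squeeze of 20 to 30 N at the grips clamps well
- tongs_right: right arm of the tongs, mirror image; both arms swing together, equally. Squeezing the grips together by 1 mm closes the jaws by about 2 mm; grips squeezed to about 45 mm overall let the tongs be carried with the jaws still wide open
- knob_domed_center (a point): centre of the round domed wooden knob that is to be lifted: upright round body 30 mm across between 8 and 29 mm above its foot, rounded top, 24 mm foot, 38 mm high, 30 g; this point lies 19 mm above its foot; z axis up
- knob_domed: the domed knob; origin at the centre of its underside, which stands on the board
- knob_square: square knob, 30 x 30 mm and 34 mm high, origin at the centre of its underside; to be left alone
- knob_mushroom: flat mushroom-shaped knob, 42 mm cap, 32 mm high, origin at the centre of its underside; to be left alone
- board: plywood finishing board 100 x 320 x 12 mm, fixed flat on the bench, its length along its y axis; origin at the centre of its underside. The three knobs stand on it in a row along its length, about 110 mm apart, in any order
Things that resemble listed ones, but are neither listed nor needed, are in the scene too. Leave any green or red look-alike of the knob_domed alone.

How it is judged:
By the outcome, as a careful person would: the job done as asked, in the order asked, and still so for the second after the job is handed in, while the arm keeps its last pose, push and grip.
It also fails if it takes over 58 s, if anything falls off the work surface, if the arm or the gripper's body presses on something with over 40 N, if the wrist force passes 120 N, or if a joint passes its speed limit or range.

## Working session

There is one attempt and no reset: what is moved stays moved. The work goes in short steps, Python scripts to look and compute and a tool call to move; the robot and the scene stay as the last step left them, time stands still between calls to the robot, and variables do not carry over. Pictures are saved under pics/ and viewed, at most 10 in all, crops included, and the job is handed in when it is done.

Besides the shell and the picture viewer there is one more tool, called after ">>>" in YAML: its name, and indented under it one key for each argument. send_rows: Moves the arm, as the interface text tells. Its arguments: {"type":"object","properties":{"increments":{"type":"array","items":{"type":"number"}},"jaw":{"type":"number"}},"required":["increments"]}

```bash
mkdir -p pics; cat > h.py <<'E'
import numpy as np, cv2
from workcell import bot
def ray(cam,u,v):
    m=bot.camera_model(cam);K=np.array(m["intrinsics"]);D=np.array(m["D"]);E=np.array(m["extrinsics"])
    p=cv2.undistortPoints(np.array([[[u,v]]],float),K,D)[0,0]
    R=E[:3,:3];t=E[:3,3]
    return -R.T@t, R.T@np.array([p[0],-p[1],-1.0])
def at(cam,u,v,z):
    c,d=ray(cam,u,v); return c+d*(z-c[2])/d[2]
def proj(cam,P):
    m=bot.camera_model(cam);K=np.array(m["intrinsics"]);D=np.array(m["D"]);E=np.array(m["extrinsics"])
    q=np.atleast_2d(P)@E[:3,:3].T+E[:3,3]; q=q*[1,-1,-1]
    return cv2.projectPoints(q,np.zeros(3),np.zeros(3),K,D)[0][:,0]
def snap(cam,name,crop=None,s=1):
    im=bot.capture(cam)[:,:,::-1]
    cv2.imwrite(f"pics/raw_{name}.png",im)
    if crop: x0,y0,x1,y1=crop; im=im[y0:y1,x0:x1]
    cv2.imwrite(f"pics/{name}.png",cv2.resize(im,None,fx=s,fy=s,interpolation=cv2.INTER_CUBIC))
E
python3 - <<'E'
from h import *
snap("top","t0",None,1.5);snap("side","s0",None,1.5)
s=bot.observe();print(s)
for c in("top","side"):
    print(c,ray(c,256,192))
E
```

```text
{'t': 0.1, 'joints': array([ 1.16901786e+00,  1.26395888e-01, -4.05267600e-02,  1.40540220e+00,
       -1.07718720e-06,  1.57081402e+00]), 'qvel': array([ 0.00104783, -0.00089806,  0.00251374, -0.00065727,  0.00017075,
       -0.0007468 ]), 'effort': array([ 1.54368900e-03, -4.36903417e+01,  3.53605127e+01,  1.36657798e-02,
       -5.73065947e-06,  4.17170298e-08]), 'ee_pos': array([0.2051591 , 0.48285013, 0.23055732]), 'tool_rot': array([ 1.99549368e-01,  9.79887476e-01, -7.48998725e-04, -1.51966539e-04]), 'force': array([ 0.91449942, -0.57141467,  0.46333143]), 'wrist_torque': array([-0.0363739 ,  0.00482548, -0.00548019]), 'gripper_force': 0.0, 'opening': 1.000475054605322}
top (array([ 0.41660095, -0.01778236,  0.99755645]), array([ 0.07068319,  0.00214293, -0.99769031]))
side (array([0.27423796, 0.91233917, 0.50497403]), array([ 0.21484486, -0.87600121, -0.43202186]))
```

View pics/t0.png

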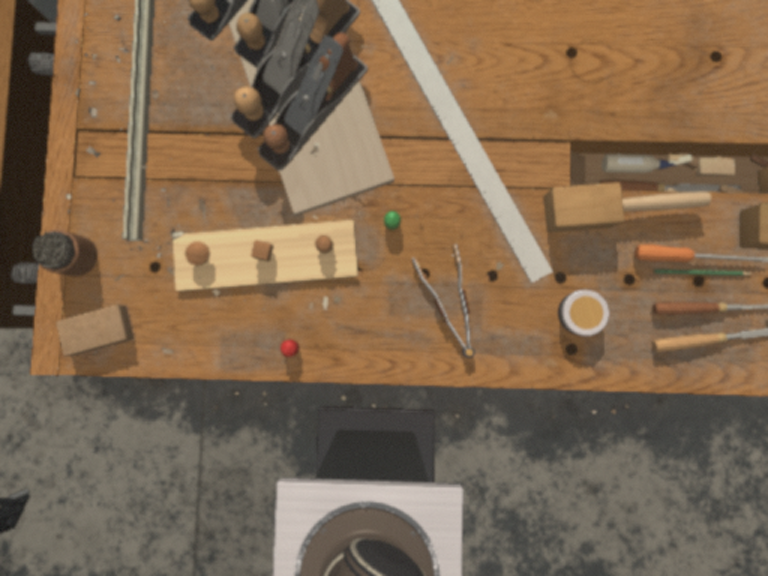

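View pics/s0.png

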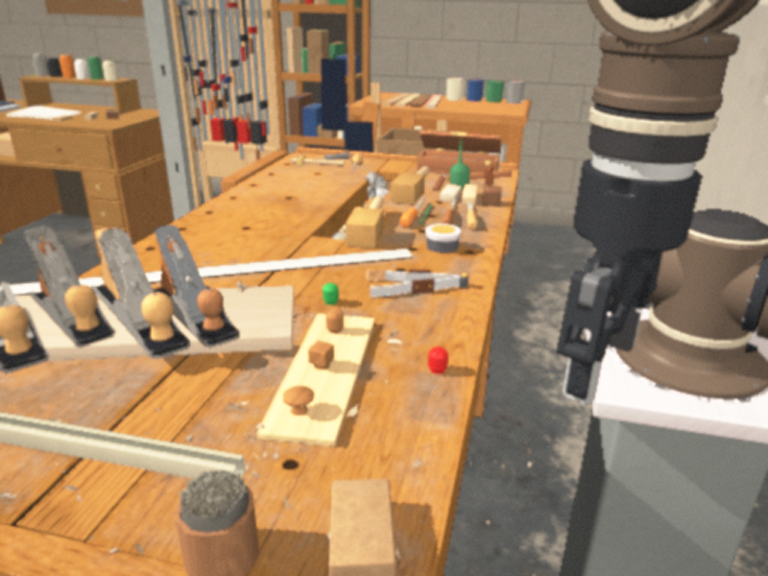

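The top view (1.5x) shows the tin lid at (585,313) and the tongs with their pin at (470,352) and jaw tips at (415,260) and (457,246). On the board are the mushroom (197,253), the square knob (261,250) and the domed knob (324,243). Things that could be mistaken for the domed knob are the green one (392,219), the red one (289,347), the mushroom, and the plane knobs at (207,8), (250,30), (248,100) and (276,137). By the description I choose (324,243), brown and on the board.

```bash
python3 - <<'E'
from h import *
im=cv2.imread("pics/raw_t0.png");cv2.imwrite("pics/c0.png",cv2.resize(im[130:250,190:350],None,fx=5,fy=5,interpolation=cv2.INTER_CUBIC))
for n,u,v,z in [("lid",585,313,.04),("dome",324,243,.04),("sq",261,250,.046),("mush",197,253,.04),("pin",470,352,.012),("jl",415,260,.02),("jr",457,246,.02),("b1",173,234,.012),("b2",355,221,.012),("b3",358,276,.012),("b4",176,292,.012)]:
    print(n,at("top",u/1.5,v/1.5,z).round(4))
E
```

```text
lid [ 0.4518 -0.3529  0.04  ]
dome [0.5585 0.0886 0.04  ]
sq [0.5428 0.1943 0.046 ]
mush [0.5356 0.3048 0.04  ]
pin [ 0.3802 -0.1664  0.012 ]
jl [ 0.5359 -0.068   0.02  ]
jr [ 0.5622 -0.1401  0.02  ]
b1 [0.5716 0.3584 0.012 ]
b2 [0.6031 0.0385 0.012 ]
b3 [0.5062 0.0302 0.012 ]
b4 [0.4695 0.3472 0.012 ]
```

View pics/c0.png

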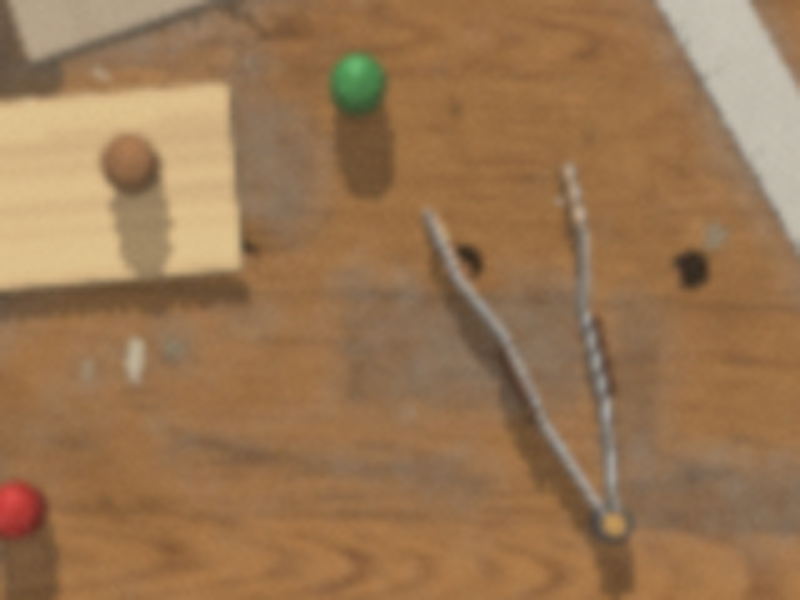

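The crop confirms the brown domed knob on the board at raw (216,163). The tongs' pin is at raw (313,235), the tips are at (276,172) and (304,163), and the dark grips are around (301,202).

```bash
cat >> h.py <<'E'
from scipy.spatial.transform import Rotation as Ro
def inc(pos,yawx=None):
    s=bot.observe();R=Ro.from_quat(s["tool_rot"]).as_matrix()
    d=R.T@(np.array(pos)-s["ee_pos"])*1000
    y=np.degrees(np.arctan2(R[1,0],R[0,0]))
    print("inc",d.round(1),"yaw",y.round(2),"roll",None if yawx is None else -((yawx-y+90)%180-90))
E
python3 - <<'E'
from h import *
g=lambda x,y:(190+x/5,130+y/5)
pin=at("top",*g(613,523),.024);l=at("top",*g(429,212),.024);r=at("top",*g(569,166),.024)
gl=at("top",*g(512,365),.028);gr=at("top",*g(600,355),.028)
m=(l+r)/2
print(pin,l,r,(gl+gr)/2,"width",np.linalg.norm(l-r),np.linalg.norm(gl-gr),"len",np.linalg.norm(m-pin))
a=np.degrees(np.arctan2(*(m-pin)[1::-1]));print("heading",a, "grip",pin[:2]+.085*(m-pin)[:2]/np.linalg.norm((m-pin)[:2]))
print("dome",at("top",*g(130,163),.042))
inc([.452,-.353,.10],a)
E
```

```text
[ 0.38079426 -0.1627418   0.024     ] [ 0.53778574 -0.06550421  0.024     ] [ 0.56367568 -0.1373387   0.024     ] [ 0.46283771 -0.13189038  0.028     ] width 0.07635759356771964 0.0452370838412923 len 0.18066150706049464
heading 19.84161255310195 grip [ 0.4607482 -0.133891 ]
dome [0.55665163 0.0882938  0.042     ]
inc [-554.1 -672.6  131.6] yaw 156.98 roll -42.86283645123302
```

>>> send_rows:
  increments: [-554,-673,60,-43,-554,-673,60,-43,-554,-673,60,-43,-554,-673,60,-43,-554,-673,60,-43,-554,-673,60,-43,-554,-673,60,-43,-554,-673,60,-43,-554,-673,60,-43,-554,-673,60,-43,-554,-673,60,-43,-554,-673,60,-43,-554,-673,60,-43,-554,-673,60,-43,-554,-673,60,-43,-554,-673,60,-43,-554,-673,60,-43,-554,-673,60,-43,-554,-673,60,-43,-554,-673,60,-43]
  jaw: 0

```text
t: 1.77
ee_pos: [0.4352, -0.2986, 0.1748]
tool_rot: [-0.173, 0.985, 0.0, -0.0]
force: [0.6, 1.2, 0.1]
opening: 0.001
gripper_force: 0.0
```

```bash
python3 - <<'E'
from h import *
print(bot.observe()["joints"]);inc([.452,-.353,.06],19.84)
E
```

```text
[-6.01451675e-01  1.37142257e-01 -1.50110002e-01  1.28408435e+00
  1.63295654e-04 -9.49367823e-01]
inc [  2.8 -56.9 114.7] yaw -160.07 roll 0.0941271626688831
```

>>> send_rows:
  increments: [0,0,0,0,0,0,0,0,0,0,0,0]

```text
t: 2.02
ee_pos: [0.4349, -0.2962, 0.1747]
tool_rot: [-0.173, 0.985, 0.001, -0.001]
force: [-0.0, -0.2, 0.2]
opening: -0.002
gripper_force: 0.0
```

```bash
python3 - <<'E'
from h import *
snap("side","s1",(250,120,350,195),8)
inc([.452,-.353,.055],19.84)
E
```

```text
inc [  3.5 -59.8 120. ] yaw -160.01 roll 0.15383260136502486
```

>>> send_rows:
  increments: [3,-60,40,0,3,-60,70,0,3,-60,100,0,3,-60,120,0,3,-60,125,0,3,-60,125,0,3,-60,125,0]

```text
t: 2.65
ee_pos: [0.4538, -0.3533, 0.0521]
tool_rot: [-0.174, 0.985, -0.001, 0.001]
force: [0.5, -0.1, 1.8]
opening: 0.0
gripper_force: 0.0
```

```bash
python3 - <<'E'
from h import *
snap("top","t1",(240,130,440,270),4)
inc([.452,-.353,.036],19.84)
E
```

```text
inc [ 1.9  1.6 16.8] yaw -159.95 roll 0.20812510903709835
```

View pics/t1.png

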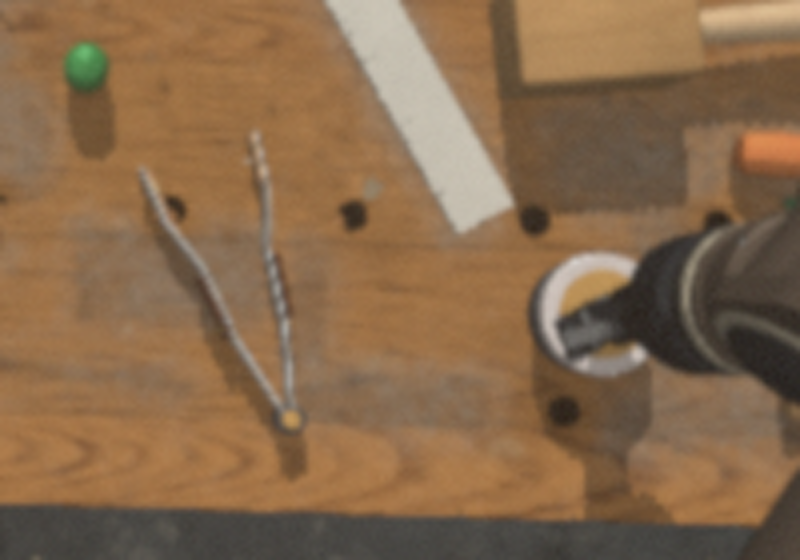

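The fingers come down at about (575,345) in this crop, while the lid ring is centred near (598,315). I'll check this by projecting the TCP.

```bash
python3 - <<'E'
from h import *
s=bot.observe()
print((proj("top",np.array([s["ee_pos"],s["ee_pos"]+[0,0,.06],[.452,-.353,.042]]))-[240,130])*4)
p=proj("side",np.array([s["ee_pos"],[.452,-.353,.042]]));print(p)
x,y=p[1];x=int(x);y=int(y)
snap("side","s2",(x-50,y-40,x+50,y+35),7)
E
```

```text
[[608.74493644 310.11829626]
 [645.89443608 307.03722256]
 [601.24891592 314.1919967 ]]
[[294.88020565 149.75940028]
 [295.32929065 152.98822723]]
```

View pics/s2.png

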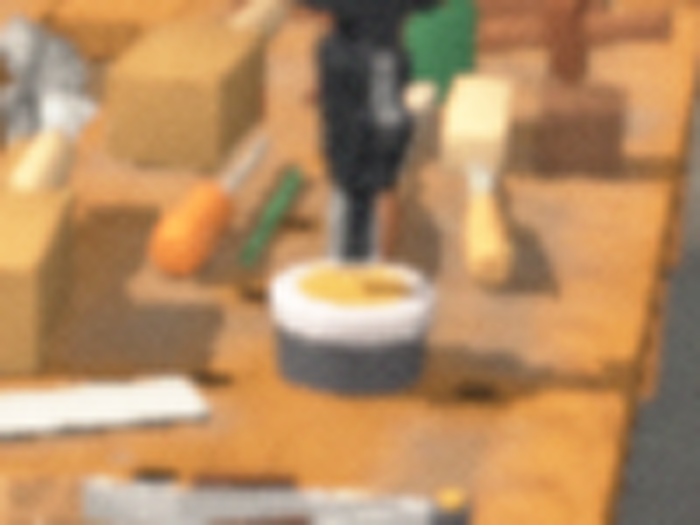

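The side view shows the fingertips at crop (355,258), i.e. raw (296,150), which matches the projected TCP. They are over the yellow disc, so the part seen in the top view was a linkage knuckle. Pressing now.

>>> send_rows:
  increments: [2,2,3,0,2,2,5,0,2,2,7,0,2,2,9,0,2,2,11,0,2,2,12,0,2,2,13,0,2,2,13,0,2,2,13,0]

```text
t: 3.5
ee_pos: [0.4507, -0.3528, 0.0381]
tool_rot: [-0.173, 0.985, -0.0, 0.0]
force: [-1.1, 1.5, 6.2]
opening: 0.002
gripper_force: 3.0
```

>>> send_rows:
  increments: [0,0,1,0,0,0,2,0,0,0,3,0,0,0,3,0,0,0,3,0]

```text
t: 3.92
ee_pos: [0.4507, -0.3528, 0.036]
tool_rot: [-0.173, 0.985, -0.0, 0.0]
force: [-2.9, 3.2, 12.3]
opening: 0.002
gripper_force: 6.0
```

>>> send_rows:
  increments: [0,0,0.5,0,0,0,1,0,0,0,1,0,0,0,1,0]

```text
t: 4.25
ee_pos: [0.4508, -0.3529, 0.0359]
tool_rot: [-0.173, 0.985, -0.001, 0.001]
force: [-5.3, 4.2, 19.1]
opening: 0.004
gripper_force: 9.2
```

>>> send_rows:
  increments: [0,0,0.6,0,0,0,0.6,0,0,0,0.6,0,0,0,-10,0,0,0,-40,0,0,0,-80,0,0,0,-80,0,0,0,-80,0]

```text
t: 4.92
ee_pos: [0.452, -0.3539, 0.1162]
tool_rot: [-0.173, 0.985, -0.002, 0.002]
force: [-0.4, 0.8, -1.5]
opening: -0.001
gripper_force: 0.0
```

```bash
python3 - <<'E'
from h import *
inc([.4612,-.1335,.08],19.84)
E
```

```text
inc [-83.8 204.2  35.5] yaw -160.03 roll 0.13356495481878028
```

>>> send_rows:
  increments: [-84,204,0,0,-84,204,0,0,-84,204,0,0,-84,204,0,0,-84,204,0,0,-84,204,0,0,-84,204,0,0,-84,204,35,0,-84,204,35,0,-84,204,35,0,-84,204,35,0,-84,204,35,0]
  jaw: 85.4

```text
t: 5.92
ee_pos: [0.4604, -0.1332, 0.0794]
tool_rot: [-0.173, 0.985, -0.0, 0.0]
force: [-0.6, 0.1, 0.0]
opening: 1.0
gripper_force: 0.0
```

```bash
python3 - <<'E'
from h import *
snap("top","t2",(250,140,350,250),5)
snap("side","s3",(220,140,330,220),6)
s=bot.observe();print(s["ee_pos"],s["opening"])
inc([.4612,-.1335,.002],19.84)
print((proj("top",np.array([s["ee_pos"]]))-[250,140])*5,(proj("side",np.array([s["ee_pos"]]))-[220,140])*6)
E
```

```text
[ 0.46051771 -0.13301096  0.07946533] 0.9984674825883852
inc [-0.4 -0.6 77.5] yaw -160.08 roll 0.08284700161300407
[[270.85422786 310.13676789]] [[363.60475147 156.36103012]]
```

View pics/s3.png

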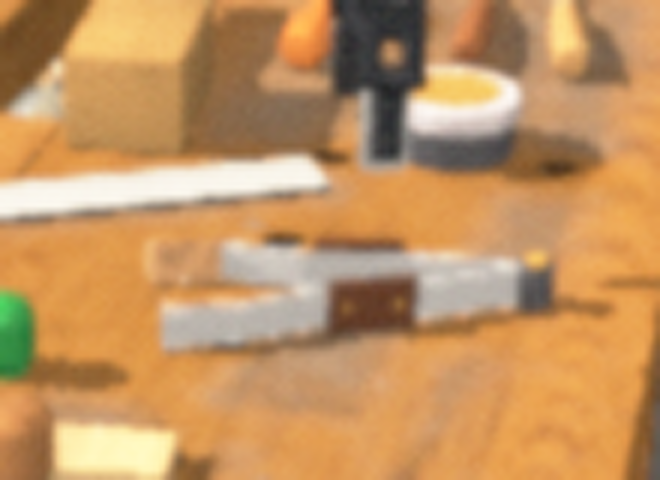

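View pics/t2.png

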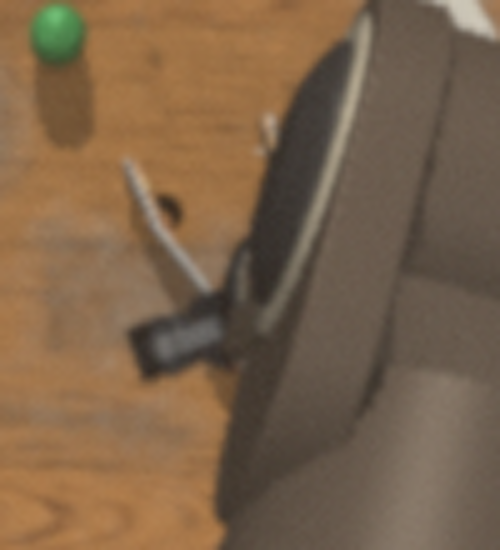

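The side view shows the near grip centred at crop (373,305) and the far grip's top edge at about (360,241). The fingers straddle the tongs above them. I'll cross-check the position with the side camera.

```bash
python3 - <<'E'
from h import *
a=at("side",220+373/6,140+305/6,.014);b=at("side",220+360/6,140+240/6,.028)
print(a,b)
t=np.radians(19.84);ax=np.array([np.cos(t),np.sin(t)]);ay=np.array([-ax[1],ax[0]])
g=np.array([.4612,-.1335])
for p in(a,b): print((p[:2]-g)@ax,(p[:2]-g)@ay)
E
```

```text
[ 0.44899154 -0.11074685  0.014     ] [ 0.46393873 -0.15222916  0.028     ]
-0.003761521044995959 0.025546098847275194
-0.0037804099762920253 -0.018546984947689922
```

>>> send_rows:
  increments: [2,0,20,0,2,0,40,0,2,0,55,0,2,0,68,0,2,0,74,0,2,0,79,0,2,0,79,0,2,0,79,0]

```text
t: 6.68
ee_pos: [0.4584, -0.1331, -0.0]
tool_rot: [-0.173, 0.985, -0.0, 0.0]
force: [0.4, -0.4, -0.7]
opening: 1.001
gripper_force: 0.0
```

>>> send_rows:
  increments: [0,0,0,0,0,0,0,0,0,0,0,0,0,0,0,0,0,0,0,0,0,0,0,0,0,0,0,0,0,0,0,0,0,0,0,0,0,0,0,0]
  jaw: 44

```text
t: 7.52
ee_pos: [0.4592, -0.1332, 0.0007]
tool_rot: [-0.173, 0.985, -0.001, 0.001]
force: [-0.6, 1.0, 5.3]
opening: 0.514
gripper_force: 6.0
```

>>> send_rows:
  increments: [0,0,-3,0,0,0,-8,0,0,0,-16,0,0,0,-26,0,0,0,-38,0,0,0,-50,0,0,0,-62,0,0,0,-72,0,0,0,-78,0,0,0,-80,0,0,0,-80,0,0,0,-80,0]

```text
t: 8.52
ee_pos: [0.4577, -0.1328, 0.079]
tool_rot: [-0.173, 0.985, 0.0, -0.0]
force: [-0.6, 0.1, -1.6]
opening: 0.514
gripper_force: 3.8
```

```bash
python3 - <<'E'
from h import *
snap("side","s4",(200,100,330,200),6)
s=bot.observe();print(s["ee_pos"],s["opening"],s["gripper_force"],s["force"])
E
```

```text
[ 0.45747161 -0.13277665  0.07875202] 0.5137916306666316 3.812451348057948 [-1.09468777  0.41643777 -1.16389846]
```

View pics/s4.png

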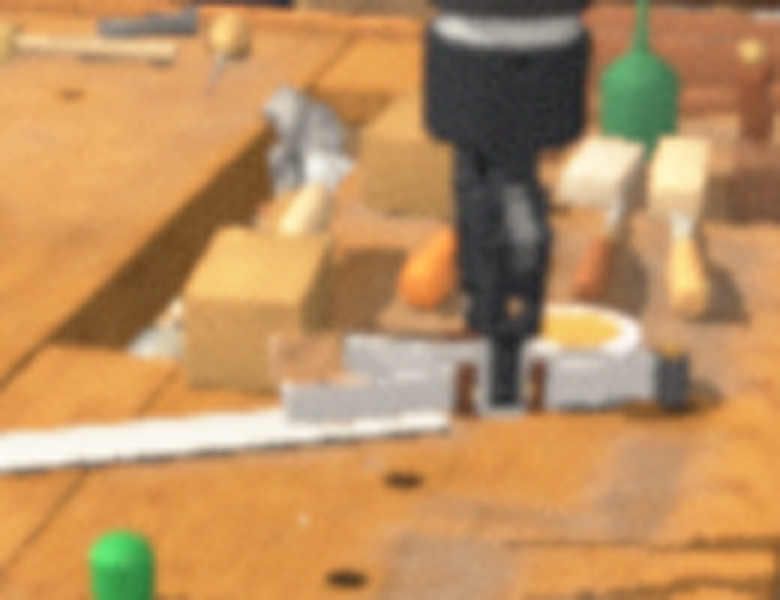

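The side view shows the tongs held. The finger at (500,375) is centred on the grip between (455) and (545), the jaw's lower end is at (290,417) and the pin's bottom is at (670,408). I'll check the tilt by projection.

```bash
python3 - <<'E'
from h import *
t=np.radians(19.84);ax=np.array([np.cos(t),np.sin(t),0]);ay=np.array([-ax[1],ax[0],0])
def show(g,z,cr,s,lat):
    P=[g+ax*.100+ay*lat,g-ax*.085+ay*.006,g+ay*(lat*.7)]
    P=np.array(P);P[:,2]=z
    print(((proj("side",P)-cr)*s).round(0).tolist())
show(np.array([.4593,-.1342,0]),0,[220,140],6,.037)
for z in(.07,.075,.08): show(np.array([.4578,-.133,0]),z,[200,100],6,.032)
print(((proj("side",np.array([[.4578,-.133,z]for z in(.079,.082,.085)]+ay*.03)-[200,100])*6).round()))
inc([.5570-.084*ax[0],.0883-.084*ax[1],.08])
E
```

```text
[[160.0, 349.0], [535.0, 309.0], [368.0, 332.0]]
[[282.0, 448.0], [669.0, 416.0], [496.0, 434.0]]
[[282.0, 438.0], [669.0, 406.0], [496.0, 424.0]]
[[282.0, 428.0], [670.0, 396.0], [497.0, 414.0]]Traceback (most recent call last):
  File "<stdin>", line 9, in <module>
ValueError: operands could not be broadcast together with shapes (3,3) (2,)
```

```bash
python3 - <<'E'
from h import *
for z in(.028,.031,.035): print(at("side",334/1.5,319/1.5,z))
t=np.radians(19.84);ax=np.array([np.cos(t),np.sin(t),0])
inc(np.array([.5570,.0883,.08])-.084*ax,19.84)
E
```

```text
[0.56151203 0.08133687 0.028     ]
[0.55970518 0.08656359 0.031     ]
[0.55729604 0.09353254 0.035     ]
inc [-85.1 174.   -1.2] yaw -160.02 roll 0.1404060685513855
```

>>> send_rows:
  increments: [-2,4,-2,0,-6,12,-3,0,-12,24,-3,0,-20,40,-3,0,-29,58,-3,0,-38,76,-3,0,-47,94,-3,0,-56,112,-3,0,-65,130,-3,0,-73,146,-3,0,-79,159,-3,0,-83,168,-3,0,-85,173,-3,0,-86,174,-3,0,-86,174,-3,0,-86,174,-3,0]

```text
t: 9.9
ee_pos: [0.4792, 0.0596, 0.0823]
tool_rot: [-0.173, 0.985, -0.0, -0.0]
force: [0.5, -0.6, -1.1]
opening: 0.515
gripper_force: 3.8
```

```bash
python3 - <<'E'
from h import *
snap("top","t5",(195,140,275,200),5);snap("side","s5",(180,140,320,240),5)
a=cv2.imread("pics/t5.png");b=cv2.imread("pics/s5.png")
c=np.zeros((500,800,3),np.uint8);c[:300,:400]=a;
c=np.zeros((500,1100,3),np.uint8);c[:300,:400]=a;c[:,400:]=b
cv2.imwrite("pics/m5.png",cv2.resize(c,None,fx=.727,fy=.727,interpolation=cv2.INTER_AREA))
s=bot.observe();print(s["ee_pos"],s["opening"],s["gripper_force"],s["force"])
E
```

```text
[0.47923171 0.05935758 0.08235652] 0.5170895325948623 3.812175164348446 [ 0.0092632  -0.22160807 -0.5890011 ]
```

View pics/m5.png

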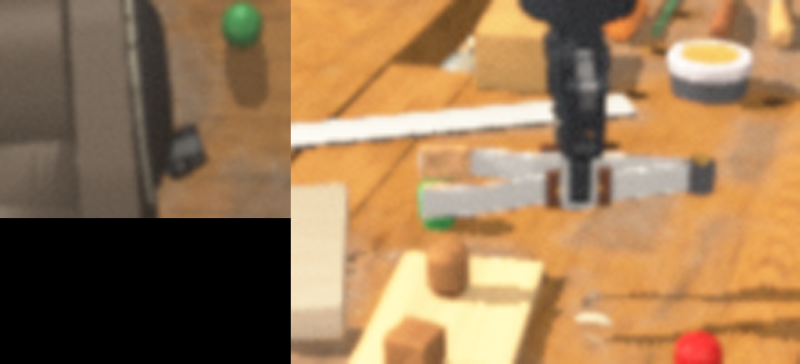

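The side view shows the tongs above the domed knob at (447,268). The left jaw's lower tip is at (423,218) and the pin's bottom at (703,192). The arm hides the top view.

```bash
python3 - <<'E'
from h import *
t=np.radians(19.84);ax=np.array([np.cos(t),np.sin(t),0]);ay=np.array([-ax[1],ax[0],0])
f=lambda p:(np.array([180+(p[0]/.727-400)/5,140+p[1]/.727/5]))
g=np.array([.4792,.0594,0])
print("obs tip",f((423,218)),"pin",f((703,192)),"knob top/bottom/edges",f((447,236)),f((447,297)),f((427,262)),f((468,262)))
for zt,zp in((.088,.078),(.084,.082)):
    P=np.array([g+ax*.1+ay*.032+[0,0,zt],g-ax*.085+ay*.006+[0,0,zp]]);print(proj("side",P))
k=np.array([.558,.088,0]);print(proj("side",np.array([k+[0,0,.05],k+[0,0,.012],k+[0,0,.031]])))
E
```

```text
obs tip [216.36863824 199.97248968] pin [293.39752407 192.81980743] knob top/bottom/edges [222.97111417 204.92434663] [222.97111417 221.70563961] [217.46905089 212.07702889] [228.74828061 212.07702889]
[[215.91503814 198.10470335]
 [292.9056575  194.5597484 ]]
[[215.96673444 199.65881137]
 [292.99423411 193.0689826 ]]
[[222.9747242  206.11227427]
 [223.31653715 219.82794985]
 [223.14717399 213.02777043]]
```

>>> send_rows:
  increments: [0,0,3,0,0,0,8,0,0,0,15,0,0,0,22,0,0,0,29,0,0,0,35,0,0,0,40,0,0,0,44,0,0,0,48,0,0,0,52,0,0,0,56,0,0,0,60,0,0,0,63,0,0,0,64,0,0,0,64,0,0,0,64,0]

```text
t: 11.33
ee_pos: [0.4793, 0.06, 0.0184]
tool_rot: [-0.173, 0.985, -0.0, 0.0]
force: [0.6, 0.7, -1.1]
opening: 0.518
gripper_force: 3.8
```

```bash
python3 - <<'E'
from h import *
snap("side","s6",(190,170,310,240),6)
s=bot.observe();print(s["ee_pos"],s["opening"],s["gripper_force"],s["force"])
E
```

```text
[0.4794097  0.06002018 0.01854456] 0.5176995179006157 3.811852070793975 [ 0.07102933  0.0261114  -2.03416141]
```

View pics/s6.png

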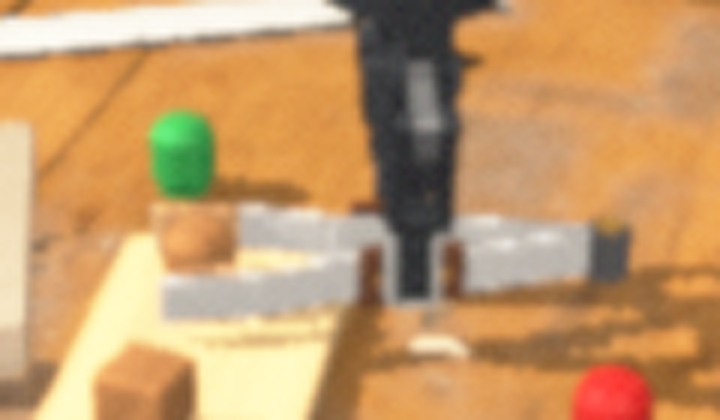

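The domed knob, at about (198,240), stands between the two jaws, whose pads span x 160–238. It is well centred and no view of the jaws shows contact. Closing now.

>>> send_rows:
  increments: [0,0,0,0,0,0,0,0,0,0,0,0,0,0,0,0,0,0,0,0,0,0,0,0]
  jaw: 36

```text
t: 11.88
ee_pos: [0.4793, 0.06, 0.0184]
tool_rot: [-0.173, 0.985, 0.0, 0.0]
force: [-0.4, -0.9, -1.1]
opening: 0.426
gripper_force: 4.5
```

>>> send_rows:
  increments: [0,0,0,0,0,0,0,0,0,0,0,0,0,0,0,0,0,0,0,0,0,0,0,0]
  jaw: 32

```text
t: 12.38
ee_pos: [0.4793, 0.06, 0.0184]
tool_rot: [-0.173, 0.985, -0.0, 0.0]
force: [0.8, 0.8, -1.1]
opening: 0.378
gripper_force: 5.6
```

>>> send_rows:
  increments: [0,0,0,0,0,0,0,0,0,0,0,0,0,0,0,0,0,0,0,0,0,0,0,0]
  jaw: 30

```text
t: 12.88
ee_pos: [0.4793, 0.06, 0.0184]
tool_rot: [-0.173, 0.985, 0.0, 0.0]
force: [-0.8, -0.3, -0.1]
opening: 0.36
gripper_force: 37.2
```

>>> send_rows:
  increments: [0,0,-2,0,0,0,-5,0,0,0,-10,0,0,0,-17,0,0,0,-26,0,0,0,-36,0,0,0,-46,0,0,0,-56,0,0,0,-66,0,0,0,-76,0,0,0,-86,0,0,0,-96,0,0,0,-106,0,0,0,-116,0,0,0,-125,0,0,0,-132,0,0,0,-137,0,0,0,-140,0,0,0,-140,0,0,0,-140,0]

```text
t: 14.55
ee_pos: [0.4792, 0.06, 0.1581]
tool_rot: [-0.173, 0.985, 0.0, -0.0]
force: [0.1, 0.5, -0.9]
opening: 0.357
gripper_force: 37.1
```

>>> send_rows:
  increments: [0,0,0,0,0,0,0,0,0,0,0,0,0,0,0,0,0,0,0,0,0,0,0,0]

```text
t: 15.05
ee_pos: [0.4792, 0.06, 0.1583]
tool_rot: [-0.173, 0.985, 0.0, -0.0]
force: [0.5, -0.3, -0.3]
opening: 0.358
gripper_force: 37.1
```

```bash
python3 - <<'E'
from h import *
snap("side","s7",(170,90,320,290),3)
s=bot.observe();print(s["ee_pos"],s["opening"],s["gripper_force"],s["force"])
# count knob-brown pixels: compare knob area in raw s6 and s7, expected knob position
k=np.array([.558,.088,0]);dz=s["ee_pos"][2]-.0184
a=cv2.imread("pics/raw_s7.png")
p=proj("side",np.array([k+[0,0,.05+dz],k+[0,0,.012+dz],k+[0,0,.031]]));print(p)
for q in((p[0]+p[1])/2,p[2]): print(a[int(q[1])-8:int(q[1])+10:3,int(q[0])-9:int(q[0])+10:6].tolist())
E
```

```text
[0.47925516 0.05999918 0.15833311] 0.359589947114145 37.06134259700775 [-0.10094778  0.52923107 -1.2421529 ]
[[221.60057188 151.31355344]
 [221.99300566 166.9079556 ]
 [223.14717399 213.02777043]]
[[[63, 127, 189], [60, 111, 166], [66, 111, 164], [140, 193, 230]], [[44, 84, 121], [102, 172, 242], [78, 130, 191], [176, 190, 208]], [[57, 108, 159], [100, 162, 231], [79, 126, 180], [159, 169, 180]], [[82, 157, 227], [174, 192, 213], [185, 199, 215], [189, 201, 208]], [[83, 164, 233], [174, 181, 187], [174, 182, 189], [173, 179, 186]], [[89, 168, 236], [171, 180, 186], [169, 178, 185], [164, 176, 188]]]
[[[72, 133, 201], [82, 151, 218], [83, 139, 198], [86, 142, 198]], [[97, 166, 224], [109, 159, 210], [102, 148, 198], [106, 148, 198]], [[187, 246, 254], [170, 235, 253], [172, 236, 253], [163, 226, 250]], [[185, 245, 254], [174, 238, 253], [184, 244, 254], [179, 241, 254]], [[185, 244, 254], [179, 242, 254], [187, 246, 254], [181, 243, 254]], [[180, 242, 254], [181, 242, 254], [188, 246, 254], [189, 246, 254]]]
```

The spot on the board where the knob stood is now bare, and the grip force is holding at 37 N. I've used all ten views, so I'll compare the dome's patch with the earlier picture numerically.

```bash
python3 - <<'E'
from h import *
a=cv2.imread("pics/raw_s6.png");b=cv2.imread("pics/raw_s7.png")
t=a[200:216,214:232]  # knob+far pad+near jaw top at s6 
r=cv2.matchTemplate(b,t,cv2.TM_CCOEFF_NORMED);print(cv2.minMaxLoc(r)[1::2])
hsv=lambda i:cv2.cvtColor(i,cv2.COLOR_BGR2HSV).astype(int)
for n,i,y0 in(("s6",a,194),("s7",b,139)):
    h=hsv(i[y0:y0+28:2,210:236:2]);print(n)
    for row in h: print(' '.join(f"{p[1]:3d}/{p[2]:3d}" for p in row))
# change of the other knobs between first and last picture
o=cv2.imread("pics/raw_s0.png");
for n,x,y in(("sq",214,236),("mush",199,266)): print(n,np.abs(o[y-12:y+12,x-12:x+12].astype(int)-b[y-12:y+12,x-12:x+12]).mean())
E
```

```text
(0.683254599571228, (245, 43))
s6
168/228 170/228 155/191 148/196 156/193 155/173 158/152 140/137 166/194 172/219 174/218 170/223 170/226
168/221 174/226 163/203 140/180 166/163 167/145 158/145 151/128 164/199 172/225 169/223 172/227 165/229
167/224 170/224 162/203 134/179 159/165 160/147 158/144 134/129 162/195 170/226 168/223 169/229 169/231
164/223 171/216 170/208 135/160 160/161 160/140 158/140 126/119 165/147 171/173 166/164 171/188 172/185
163/218 164/213 172/212 146/176 128/149 129/130 131/123 139/121 174/142 163/149 163/150 160/153 159/151
167/215 166/215 154/214 122/239 130/227 126/228 132/214 134/205 133/217 131/199  64/207  51/221  66/196
165/218 164/211 153/206 126/226 132/216 144/229 144/230 147/218 141/205 127/195  44/198  21/197  20/203
142/218 137/227 133/229 121/229 142/234 146/239 151/229 152/218 152/196 132/183  47/196  20/189  20/192
110/236  79/254  69/254 103/239 143/245 145/242 150/228 153/195 152/174 136/167  51/195  29/193  23/196
 89/252  64/255  64/255  99/248 146/225 150/223 150/206 150/178 148/158 140/169  89/247  74/250  69/252
 68/254  63/255  67/254  8
[... 1191 characters left out ...]
2 106/202  62/226  58/230  79/223
167/127 182/119 107/200 142/240 148/243 149/231 153/204 150/175 149/171 117/168  24/181  23/202  24/198
168/165 164/159  97/215 139/230 145/231 144/227 143/205 143/180 138/179 114/183  30/180  20/191  20/196
168/226 168/221  75/234  73/237  75/235  65/238  57/234  56/232  58/236  56/225  30/215  18/207  19/198
165/229 162/232  50/226  23/197  25/195  22/197  22/194  21/193  22/195  21/195  19/190  19/190  18/188
167/231 164/233  77/223  23/190  18/187  18/186  16/188  20/189  16/186  19/185  18/186  18/185  16/186
166/235 160/234  79/225  21/190  21/186  19/184  19/187  21/184  18/186  19/185  17/185  19/186  20/188
sq 4.23900462962963
mush 4.434606481481482
```

The dome's shaded profile shows between the pads at rows 150–158, where row 151 was predicted for an upright knob. The square and mushroom patches are unchanged. I'm handing the job in.

```bash
python3 -c "
from workcell import bot
print(bot.job_done())"
```

```text
the job is handed in; nothing more can be done
None
```

The job is handed in: I pressed the tin lid home, and the closed tongs were holding the domed knob up, about 14 cm above the board. By then my picture views were used up, so I checked the held knob by pixel values; the square and mushroom knobs read as unmoved.

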